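# Lock the nuts of a school-kitchen food press

### The job

One of the two food presses still has its spacer fork pushed in between its two nuts: draw the fork out and lay it flat in the shallow tray. Then run that press's upper nut down (clockwise from above) until it meets the lower one and tighten it about a sixteenth of a turn further, so that the pair is locked. Leave the other press, which is already locked, and everything else standing around alone.

Things in the scene. Friction and masses are not known exactly. Their poses are not given: they have to be found in the camera images.
- press: Press to be locked, fixed. From below: square base 140 mm wide to z 12 mm, white mould 110 mm wide to 72, wooden plate 118 mm wide to 84, steel washer 68 mm across to 90, fixed lower hex nut (54 mm across flats) to 108, threaded post 30 mm across to 160; the upper nut is on the post. Origin: on the bench on the post's axis, z up. Presses and tray trade places (left, centre, right).
- lock_nut_top (a point): Centre of the top face of the press's upper nut, on the post's axis; turns and sinks with the nut. Steel hex nut 54 mm across flats, 62 across corners, 28 mm high (underside 28 mm below this point). The x axis is square to one pair of flats; the others lie at 60 and 120 degrees. The post stands up to 24 mm above it. Grip it across two flats.
- nut_run (a joint): Running angle of the upper nut, rad: grows as the nut turns clockwise seen from above; at 4.0625 the nut meets the lower nut (stop). The coarse thread lowers the nut 3.2 mm per rad. Starts 0 to 0.75, i.e. 13 to 10.6 mm above the lower nut. Friction about 0.06 N m; it stays where left.
- lock_nut (a joint): Tightening angle of the upper nut, rad, clockwise, added to nut_run: 0 until the nuts have met, then it gives stiffly (0.35 N m plus 0.8 N m per rad; the nut sinks no further) and stays where left; hard stop at 0.8. A sixteenth of a turn is 0.39.
- fork: Spacer fork, 145 mm long, 58 wide, 0.14 kg, lying flat on the lower nut under the upper one, prongs astride the post. Origin: underside, centre of the slot (at the start on the post's axis); x along the handle away from the post, z up. Steel part 8 mm thick: prongs from x = -30 to 19 mm beside a slot 34 wide open to -x, bridge to x = 33, neck to 45, then the handle to 115.
- fork_grip (a point): Middle of the fork's black handle: fork x = 80 mm, 13 mm above its underside; axes as the fork's. Handle 16 mm wide, 26 mm high from the underside up, fork x = 45 to 115 mm. It points roughly towards the robot, up to 85 degrees to either side. The fork comes out only along its +x; after 65 mm it is clear of the upper nut and may be lifted.
- fork_mid (a point): Middle of the fork's length: x = 42.5 mm on the fork, 4 mm above its underside. Axes as the fork's.
- tray: Shallow open grey plastic tray, fixed, outside 208 mm (its x) x 132 mm (its y), 35 mm high, walls and floor about 4 mm. Origin: on the bench under its middle.
- press_done: The other press, the same shape and fixed, already locked: its upper nut sits directly on the lower one (top at 137 mm, post to 160 mm) and there is no fork. Not to be touched. Origin: on the bench under the post's axis.
- bowl: Bystander: white bowl, 110 mm across, 45 mm high. Origin: underside centre.
- spice_can: Bystander: small can, 56 mm across, 60 mm high. Origin: underside centre.
- soap: Bystander: white bottle, 66 mm across, 180 mm high. Origin: underside centre.
- mug: Bystander: white mug, 80 mm across, 90 mm high, handle along its y. Origin: underside centre.
- jar: Bystander: jar, 64 mm across, 90 mm high. Origin: underside centre.
- tub: Bystander: pale pink tub, 130 x 100 mm, 75 mm high. Origin: underside centre.
- pot: Bystander: brown pot with lid, 160 mm across, 106 mm high, handle along its y. Origin: underside centre.
Mind the look-alikes: they are no part of the job. What is shaped like the fork but purple is not meant.

How it is judged (in metres and radians):
On the way, in this order (a step that is already met when the one before it is completed fails the run):
1. the spacer fork has been drawn out and lies flat in the tray (horizontal distance between fork_mid and tray below 0.06 m and z of fork in the frame of tray below 0.012 m and angle between fork's own z axis and vertical below 0.12 rad and linear speed of fork below 0.03 m/s), for 0.2 s.
2. the upper nut has been run down to meet the lower one (value of joint nut_run above 4 rad), for 0.1 s.
At the end, for the whole second after the job is handed in: The upper nut sits on the lower one (nut_run over 4.0) and is tightened at least 0.2 rad past meeting it (lock_nut over 0.2; more is fine); the fork lies still and flat on the floor of the tray (tilt under 0.12 rad, underside under 12 mm up), its middle within 60 mm of the tray's middle (all of step 1 and value of joint nut_run above 4 rad and value of joint lock_nut above 0.2 rad); the robot touches nothing.
It fails at once if the robot pushes against the locked press (over 3 N) (contact force between any of the arm, the fingers, fork and press_done above 3 N).
It fails at once if a bystander is shifted by more than 30 mm or tipped over (distance of any of bowl, spice_can, soap, mug, jar, tub, pot from where it was at the start of the episode above 0.03 m or angle between any of bowl, spice_can, soap, mug, jar, tub, pot's own z axis and vertical above 0.5 rad).
It also fails if it takes over 67 s, if anything falls off the work surface, if the arm or the gripper's body presses on something with over 40 N, if the wrist force passes 120 N, or if a joint passes its speed limit or range.

### The arm

A 6-joint arm with a two-finger parallel gripper is mounted at the origin on the work surface. World frame = base frame: x ahead of the robot, y to its left, z up, the work surface at z = 0. Lengths are in mm, angles in degrees, forces in N, time in s.
With the tool pointing down it reaches from about 350 to 925 mm from the base axis. Payload 6.4 kg.
Tool frame: the origin (TCP) lies at the very end of the fingers, on their centre line; the grasp point (between the pads) lies 19 mm behind it; z points along the fingers, y is the line along which they close (so a half turn about z gives the same grasp; the last joint's range is limited). The gripper opens to 85 mm and grips with 20 to 120 N. Pads are 22 mm wide; open, the fingers measure 114 mm over their backs; the gripper's body (76 mm by 85 mm) begins 54 mm behind the grasp point. The pads swing forward as they close: fully open they stand 13 mm farther back than shut.
Start: joints at [55.743, 14.043, 89.255, -0, 76.702, -9.975], TCP at [267.296, 592.509, 231.29] pointing down, gripper open.
Joint ranges: [-179.41, 179.41], [-58.25, 129.5], [7.25, 145.43], [-54.29, 234.29], [11.92, 165.04], [-157.13, 157.13]. Speed limits (degrees/s): [147.25, 147.25, 180, 180, 180, 180].

### API

Orientations are given as a 3x3 rotation matrix whose columns are the frame's x, y, z axes.
In Python, from plant import env gives the robot as it stands. Calls block until the motion is done:
- env.reach(position, orientation): joint-space move of the TCP to a pose.
- env.move_straight(position, ori=None, v=150, threshold=None): straight line of the TCP; ori=None keeps the orientation; v is the mean speed in mm/s. With threshold (N) it stops when the force on the tool has changed by that much, and returns True; else False.
- env.movej(angles): joint-space move.
- env.let_go() and env.grasp(f_grip=None): open the fingers fully, or close them until they stop; f_grip is the grip in N (None keeps the last).
- env.hold(seconds).
- env.inverse_kinematics(position, orientation): joint angles nearest the present ones, or None.
- env.snapshot(name): name is "side" or "top"; returns the picture (400x640x3 uint8, blue, green, red); there is no depth.
- env.camera_model(name): a dict with "fovy" (degrees; the focal length in pixels is half the picture's height over the tangent of half this angle, whatever the lens; pixels are square), "cx", "cy" (the principal point, pixels), "rvec" (rotation vector, rad) and "tvec" (3), from world to camera coordinates, as OpenCV has them. Camera axes: x right, y down, z forward; pixel columns grow to the right and rows downward; lengths in mm; the calibration is good to about 2 mm. A picture is of the moment at which its call begins. camera_model takes no time and is no camera call.
A pose or a line that the arm cannot do raises env.IKError and nothing moves.
- env.finish_job(): hands the job in; it is judged then, once.
Readings, each from a call of its own:
- env.current_time_s(): time.
- env.current_joint_positions(): joint angles.
- env.current_qd(): joint speeds.
- env.current_joint_efforts(): joint torques, N m.
- env.current_tool_pos(): TCP position.
- env.current_tool_rot(): TCP orientation.
- env.current_ft_force(): force on the tool from outside, world axes, zero at the start.
- env.current_wrist_torque(): the same for the moment, N m.
- env.current_gripper_width(): finger opening in mm.
- env.current_grip_force(): force on a finger pad.
Only numpy, scipy, OpenCV 4.12 (cv2) and the standard library are available. Lean on these libraries where they do the work, as an engineer would, in place of code of your own. Each camera call takes 0.05 s, during which the arm holds its last target. There are 200 camera calls.

## Working session

There is one attempt and no reset: what is moved stays moved. The work goes in short steps, each a Python script; the robot and the scene stay as the last script left them, time stands still between calls to the robot, and variables do not carry over. Pictures are saved under pics/ and viewed, at most 10 in all, crops included, and the job is handed in when it is done.

```bash
mkdir -p pics; ls; python3 - <<'E'
from plant import env
import cv2
for n in("side","top"):
    cv2.imwrite(f"pics/{n}0.png",env.snapshot(n)); print(n,env.camera_model(n))
print(env.current_time_s())
E
```

```text
pics
side {'fovy': 55.24882720772781, 'cx': 321.8608793576827, 'cy': 198.93372798005333, 'rvec': array([ 2.17844851, -0.25716436,  0.15898034]), 'tvec': array([-511.39481835,  168.95154405, 1215.4626482 ])}
top {'fovy': 44.72052255448538, 'cx': 312.0758704101179, 'cy': 199.73090948724519, 'rvec': array([ 2.22122705, -2.16048538,  0.04886215]), 'tvec': array([   5.10388648,  530.4809912 , 1651.21356812])}
0.1
```

View pics/side0.png

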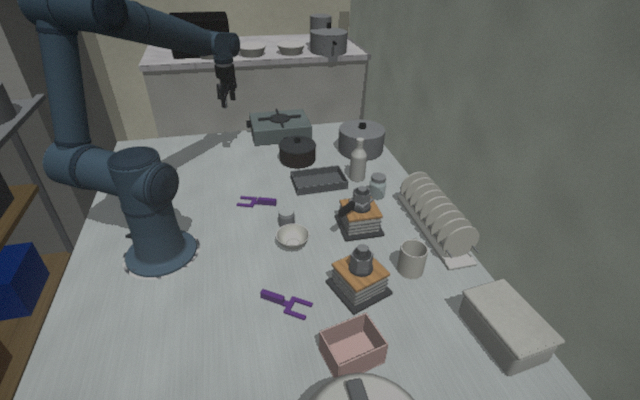

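View pics/top0.png

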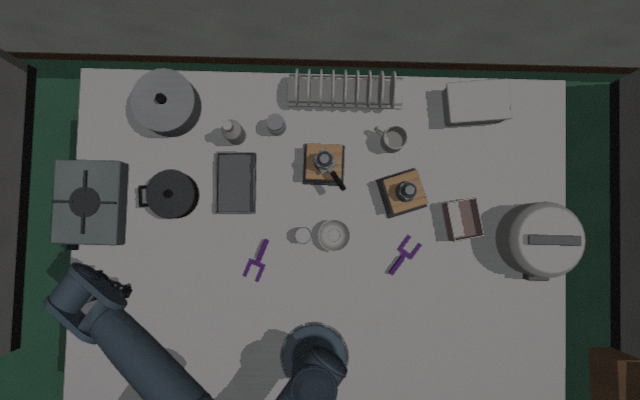

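The top view shows two presses. At (323,160) a black handle sticks out towards (338,181). At (407,190) there is no handle. The purple forks at (257,260) and (404,255) lie on the bench and are look-alikes. So the target is the centre press, because it has a black handle under its upper nut. The tray is at (236,183). I'll confirm with a crop.

```bash
cat > h.py <<'E'
import numpy as np, cv2
from plant import env
def cam(n):
    m=env.camera_model(n); f=200/np.tan(np.radians(m["fovy"]/2))
    return np.array([[f,0,m["cx"]],[0,f,m["cy"]],[0,0,1]]),np.array(m["rvec"],float),np.array(m["tvec"],float)
def ray(n,p):
    K,r,t=cam(n); R=cv2.Rodrigues(r)[0]
    d=R.T@np.linalg.inv(K)@np.array([p[0],p[1],1.]); return -R.T@t,d/np.linalg.norm(d)
def onz(n,p,z):
    c,d=ray(n,p); return c+d*(z-c[2])/d[2]
def proj(n,P):
    K,r,t=cam(n); return cv2.projectPoints(np.array(P,float).reshape(-1,1,3),r,t,K,None)[0].reshape(-1,2)
def two(p_side,p_top):
    A=np.zeros((3,3));b=np.zeros(3)
    for n,p in(("side",p_side),("top",p_top)):
        c,d=ray(n,p);M=np.eye(3)-np.outer(d,d);A+=M;b+=M@c
    return np.linalg.solve(A,b)
E
python3 - <<'E'
import cv2,numpy as np
from h import *
t=cv2.imread("pics/top0.png");s=cv2.imread("pics/side0.png")
a=cv2.resize(t[130:230,290:440],None,fx=5,fy=5,interpolation=cv2.INTER_CUBIC)[:, :750]
b=cv2.resize(s[175:315,320:420],None,fx=4,fy=4,interpolation=cv2.INTER_CUBIC)
cv2.imwrite("pics/a.png",a);cv2.imwrite("pics/b.png",b)
# dark handle mask in top
g=t.max(2)
m=np.zeros_like(g);m[165:195,320:352]=(g[165:195,320:352]<28)*255
ys,xs=np.nonzero(m);print(len(xs),cv2.minAreaRect(np.c_[xs,ys].astype(np.float32)))
# wood
for im,n in((t,"top"),(s,"side")):
    h=cv2.cvtColor(im,cv2.COLOR_BGR2HSV);w=cv2.inRange(h,(8,90,60),(25,255,255))
    for c in cv2.findContours(w,0,2)[0]:
        if cv2.contourArea(c)>150:print(n,cv2.contourArea(c),cv2.minAreaRect(cv2.convexHull(c)))
for p in((218,153),(256,153),(256,213),(217,213)):print("tray rim",onz("top",p,35)[:2].round())
E
```

```text
60 ((337.4000244140625, 180.6999969482422), (20.0, 4.200000286102295), 53.13010025024414)
top 264.5 ((628.0, 379.5), (39.0, 22.0), 90.0)
top 1140.0 ((404.40045166015625, 191.26824951171875), (35.28255844116211, 34.7304801940918), 72.47443389892578)
top 552.5 ((323.3772888183594, 161.698974609375), (35.508792877197266, 34.14656066894531), 2.6025619506835938)
side 1228.5 ((16.0, 358.5), (81.0, 32.0), 90.0)
side 693.5 ((360.5157165527344, 268.9918212890625), (36.02100372314453, 45.99332046508789), 62.52556610107422)
side 272.5 ((363.6917724609375, 214.82191467285156), (17.46248435974121, 32.19386672973633), 65.55604553222656)
side 694.5 ((8.94117259979248, 208.23529052734375), (22.702163696289062, 66.57256317138672), 32.47119140625)
tray rim [679. 344.]
tray rim [683. 215.]
tray rim [479. 208.]
tray rim [475. 340.]
```

View pics/a.png

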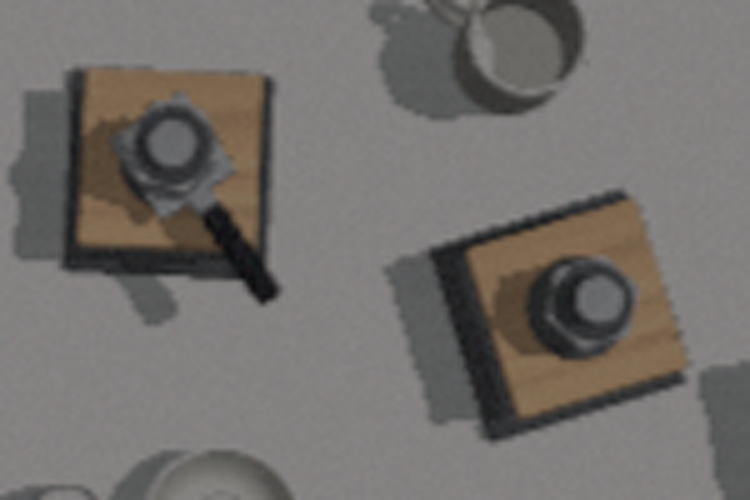

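View pics/b.png

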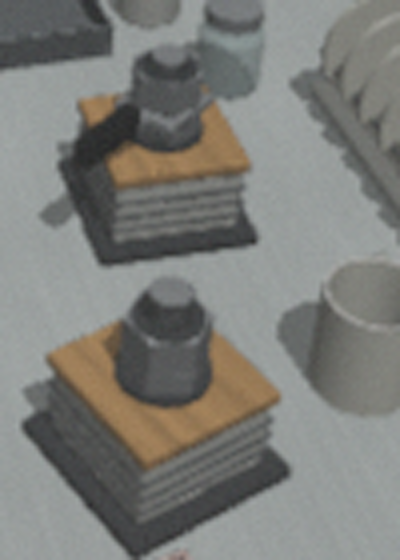

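Confirmed: the centre press has a steel fork under a raised nut, with the black handle at top (337,181). The right press's nuts sit directly on each other with no fork, so it is the locked one.

```bash
python3 - <<'E'
from h import *
t=cv2.imread("pics/top0.png");s=cv2.imread("pics/side0.png")
print("post top2view",two((363,188.5),(324.6,158.6)).round(1), onz("top",(324.6,158.6),160).round(1),"wood",onz("top",(323.4,161.7),84).round(1))
g=t.max(2);m=np.zeros_like(g);m[165:195,320:352]=(g[165:195,320:352]<36)*255
n,l,st,c=cv2.connectedComponentsWithStats(m);i=1+st[1:,4].argmax();ys,xs=np.nonzero(l==i)
P=np.array([onz("top",(x,y),130)[:2] for x,y in zip(xs,ys)])
mu=P.mean(0);w,v=np.linalg.eigh(np.cov(P.T));d=v[:,1];d=d*(-np.sign(d[0]))
pr=(P-mu)@d;print(len(xs),mu,np.degrees(np.arctan2(d[1],d[0])),pr.min(),pr.max())
# tray refine: dark region
h=cv2.cvtColor(t,cv2.COLOR_BGR2GRAY);m=np.zeros_like(h);m[145:222,208:265]=(h[145:222,208:265]<95)*255
m=cv2.morphologyEx(m,cv2.MORPH_OPEN,np.ones((3,3)))
c=max(cv2.findContours(m,0,2)[0],key=cv2.contourArea);r=cv2.minAreaRect(c);print(r)
b=np.array([onz("top",p,35)[:2] for p in cv2.boxPoints(r)]);print(b.round(1),b.mean(0))
E
```

```text
post top2view [655.1 -17.8 160.4] [652.7 -17.1 160. ] wood [652.9 -14.6  84. ]
94 [588.33234428 -59.91151865] -143.49558861945061 -31.48131051891149 33.17905146663171
((234.0, 182.5), (61.0, 42.0), 90.0)
[[682.4 361.3]
 [686.2 218.3]
 [478.8 211.2]
 [474.9 353.3]] [580.5849137 286.0113057]
```

```bash
cat >> h.py <<'E'
def down(deg):  # tool x at heading deg, z down
    a=np.radians(deg);x=np.array([np.cos(a),np.sin(a),0]);z=np.array([0,0,-1.]);return np.c_[x,np.cross(z,x),z]
AX=np.array([653.,-16.5]);FD=-145.5
def fk(r,z,deg=FD): a=np.radians(deg); return np.array([AX[0]+r*np.cos(a),AX[1]+r*np.sin(a),z])
E
python3 - <<'E'
from h import *
s=[onz("side",p,35)[:2].round(1) for p in((291,181),(341,168),(348,186),(301,193))];print(s,np.mean(s,0))
for nm,p,hs in(("fork",fk(82,112),(FD,FD+180)),("tray",(541,276,20),(FD,FD+180,181.5,1.5)),("nut",(653,-16.5,120),range(0,360,45))):
    for h in hs:
        q=env.inverse_kinematics(np.array(p),down(h));print(nm,h,None if q is None else np.round(q,1))
E
```

```text
[array([468.5, 268.9]), array([689.5, 323. ]), array([677.7, 186.5]), array([490.3, 178.8])] [581.5 239.3]
fork -145.5 [ -17.2   13.7  103.    -0.    63.3 -141.7]
fork 34.5 [-17.2  13.7 103.   -0.   63.3  38.3]
tray -145.5 [  16.3   24.   101.3   -0.    54.7 -108.2]
tray 34.5 [ 16.3  24.  101.3  -0.   54.7  71.8]
tray 181.5 [ 16.3  24.  101.3  -0.   54.7 -75.2]
tray 1.5 [ 16.3  24.  101.3  -0.   54.7 104.8]
nut 0 [-11.4  21.   92.9  -0.   66.1  78.6]
nut 45 [-11.4  21.   92.9  -0.   66.1  33.6]
nut 90 [-11.4  21.   92.9  -0.   66.1 -11.4]
nut 135 [-11.4  21.   92.9  -0.   66.1 -56.4]
nut 180 [ -11.4   21.    92.9   -0.    66.1 -101.4]
nut 225 [ -11.4   21.    92.9   -0.    66.1 -146.4]
nut 270 None
nut 315 [-11.4  21.   92.9  -0.   66.1 123.6]
```

```bash
python3 - <<'E'
from h import *
H=FD+180
env.reach(fk(83,200),down(H))
env.move_straight(fk(83,109.5),v=120)
env.grasp(80);print(env.current_gripper_width(),env.current_grip_force(),env.current_tool_pos().round(1) if hasattr(env.current_tool_pos(),'round') else env.current_tool_pos(),env.current_time_s())
for n in("side","top"): cv2.imwrite(f"pics/{n}1.png",env.snapshot(n))
s=cv2.imread("pics/side1.png");t=cv2.imread("pics/top1.png")
a=cv2.resize(s[155:245,275:395],None,fx=6,fy=6,interpolation=cv2.INTER_CUBIC)
b=t.copy()
a=a[:540,:720]
C=[(681,344.5,35),(683,214,35),(477,208,35),(475,340,35)]
for p in proj("side",C): cv2.circle(a,tuple(int((v-o)*6) for v,o in zip(p,(275,155))),3,(0,0,255),-1)
cv2.imwrite("pics/c.png",a)
E
```

```text
14.220656095295778 79.35180902481079 [584.8 -63.6 109.8] 4.225
```

View pics/c.png

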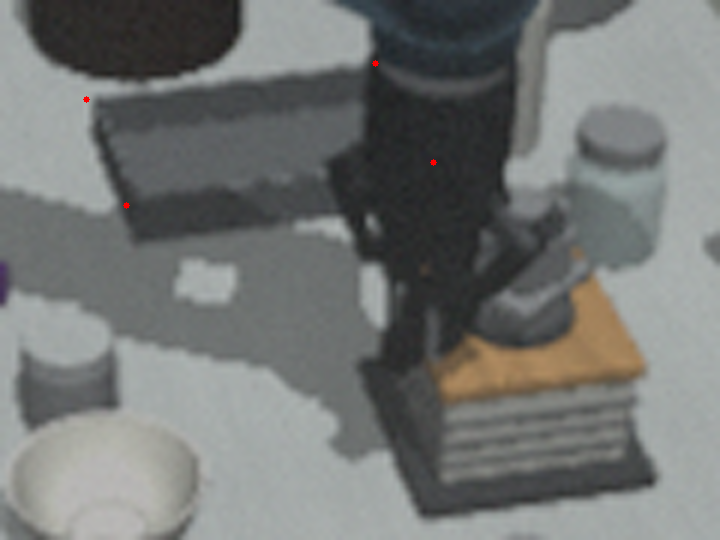

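The fork handle is gripped (width 14 mm). The projected tray corners (red) match the tray rim to about 1 px. Next I draw the fork out.

```bash
python3 - <<'E'
from h import *
g=cv2.cvtColor(cv2.imread("pics/top0.png"),cv2.COLOR_BGR2GRAY)
print("cols",g[175:192,210:264].mean(0).round().astype(int).tolist())
print("rows",g[146:222,228:246].mean(1).round().astype(int).tolist())
p=np.array(env.current_tool_pos());a=np.radians(FD);d=np.array([np.cos(a),np.sin(a),0])
env.move_straight(p+75*d,v=60)
print(env.current_ft_force(),env.current_gripper_width())
env.move_straight(p+75*d+[0,0,90],v=120)
print(env.current_tool_pos(),env.current_gripper_width(),env.current_time_s())
for n in("side","top"): cv2.imwrite(f"pics/{n}2.png",env.snapshot(n))
s=cv2.imread("pics/side2.png")
cv2.imwrite("pics/d.png",cv2.resize(s[140:280,250:410],None,fx=4,fy=4,interpolation=cv2.INTER_CUBIC))
E
```

```text
cols [130, 130, 116, 94, 94, 88, 69, 40, 56, 74, 77, 77, 77, 77, 77, 77, 77, 77, 77, 78, 78, 77, 78, 78, 77, 78, 78, 77, 77, 77, 77, 78, 77, 77, 77, 78, 77, 77, 78, 72, 60, 54, 53, 70, 72, 71, 113, 130, 130, 130, 130, 130, 130, 130]
rows [128, 130, 130, 130, 130, 119, 95, 52, 59, 75, 77, 77, 77, 78, 77, 77, 78, 77, 77, 77, 77, 77, 77, 77, 78, 78, 77, 78, 78, 78, 78, 77, 77, 78, 77, 78, 77, 77, 78, 77, 78, 78, 78, 78, 78, 78, 77, 78, 77, 77, 78, 78, 77, 78, 78, 77, 77, 78, 77, 78, 78, 76, 78, 78, 77, 64, 84, 79, 120, 130, 130, 129, 130, 129, 130, 130]
[-0.6514584   0.06953729 -0.8932671 ] 14.32585759753064
[ 522.38446355 -105.79650131  198.80318983] 14.661624719952538 6.625
```

View pics/d.png

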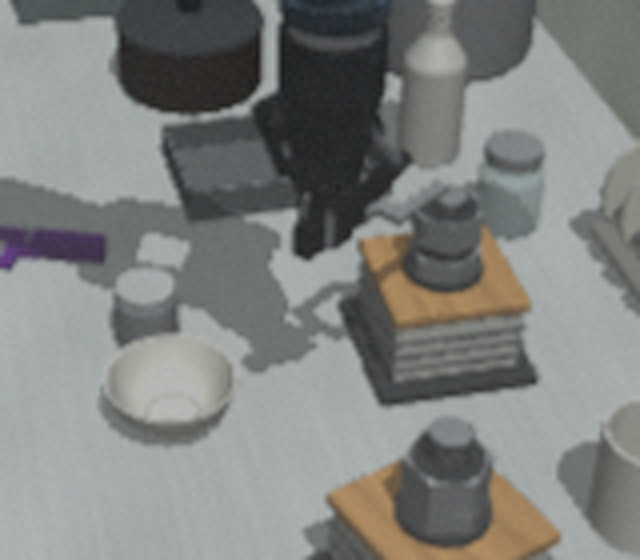

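```bash
python3 - <<'E'
from h import *
print("camera",ray("top",(312,200))[0])
for z in(0,35):
    print(z,[onz("top",p,z)[:2].round(1).tolist() for p in((215.3,183),(255.8,183),(236.5,151.8),(236.5,213.7))])
E
```

```text
camera [ 443.11221771    5.60328821 1676.77146472]
0 [[579.7, 356.7], [583.5, 216.3], [690.4, 287.1], [475.4, 279.4]]
35 [[576.8, 349.4], [580.6, 211.9], [685.2, 281.3], [474.7, 273.7]]
```

```bash
python3 - <<'E'
from h import *
T=np.array([540,281.3]);O=down(1.8)
env.reach(np.r_[T,200],O)
env.move_straight(np.r_[T,45],v=150)
print(env.move_straight(np.r_[T,7],v=40,threshold=8),env.current_tool_pos(),env.current_ft_force(),env.current_gripper_width())
env.let_go();print(env.current_ft_force())
env.move_straight(np.r_[T,190],v=150)
env.reach(fk(0,200,0)-[0,0,0],down(225)) 
print(env.current_joint_positions(),env.current_time_s())
for n in("side","top"): cv2.imwrite(f"pics/{n}3.png",env.snapshot(n))
t=cv2.imread("pics/top3.png")[130:225,205:350];s=cv2.imread("pics/side3.png")[150:210,270:370]
a=cv2.resize(t,(725,475),interpolation=cv2.INTER_CUBIC)
cv2.imwrite("pics/e.png",a)
E
```

```text
False [540.29707316 281.41855767   7.34453694] [ 0.19371254  0.22785236 -1.59499442] 14.663884554703667
[-0.65572584 -0.60907253 -0.38619941]
[-1.13619868e+01  1.60262806e+01  9.02295788e+01  6.55919666e-04
  7.37416333e+01 -1.46371056e+02] 16.1417
```

View pics/e.png

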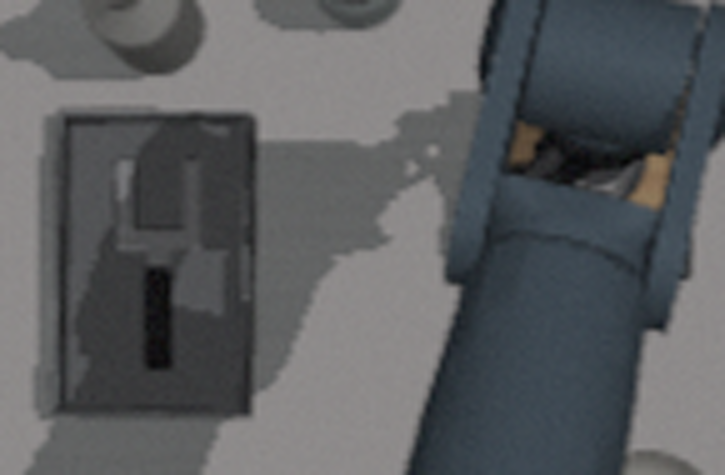

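The fork lies flat, centred in the tray: prongs at crop (125–195, 160–240), handle at (158,318). Next is the nut.

```bash
cat >> h.py <<'E'
def st(m=""):
    print(m,"J6 %.1f"%env.current_joint_positions()[5],"p",np.round(env.current_tool_pos(),1),"F",np.round(env.current_ft_force(),1),"M",np.round(env.current_wrist_torque(),2),"w %.1f"%env.current_gripper_width(),"t %.2f"%env.current_time_s())
def turn(j6,p):   # down pose at p, J6 set
    j=np.array(env.current_joint_positions()); R=np.array(env.current_tool_rot()); h=np.degrees(np.arctan2(R[1,0],R[0,0]))
    q=env.inverse_kinematics(np.array(p,float),down(h-min(20,j6-j[5]) if j6>j[5] else h)); q=np.array(q);q[5]=j6; env.movej(q)
E
python3 - <<'E'
from h import *
env.move_straight(np.r_[AX,150],v=150);st()
print(env.move_straight(np.r_[AX,122],v=60,threshold=10));st()
env.grasp(30);st("g30")
env.hold(.2);st()
E
```

```text
J6 -146.4 p [653.  -16.5 149.9] F [0.7 0.1 0.1] M [-0.02  0.   -0.03] w 85.4 t 16.73
False
 J6 -146.4 p [653.  -16.5 121.8] F [ 0.1 -0.7  0.1] M [-0.   -0.05 -0.01] w 85.5 t 17.34
g30 J6 -146.4 p [652.5 -15.7 123.2] F [-5.4  1.6  4.8] M [ 0.53  0.94 -0.05] w 60.5 t 17.71
 J6 -146.4 p [652.5 -15.7 123.2] F [-5.8  2.4  6.3] M [ 0.57  0.95 -0.04] w 60.6 t 17.91
```

```bash
sed -i 's/^AX=.*;FD/AX=np.array([652.2,-15.6]);FD/' h.py; python3 - <<'E'
from h import *
env.let_go(); j=np.array(env.current_joint_positions()); q=np.array(env.inverse_kinematics(np.r_[AX,122],down(225-30)));print(q.round(1));env.movej(q);st()
env.grasp(30);env.hold(.2);st("g30")
E
```

```text
[ -11.3   20.8   93.    -0.    66.2 -116.3]
 J6 -116.4 p [652.2 -15.7 122. ] F [-0.4  0.  -0.6] M [-0.05 -0.02  0.  ] w 85.4 t 18.85
g30 J6 -116.3 p [652.2 -14.7 122.5] F [-2.2  5.3  5.6] M [ 0.9   0.37 -0.06] w 54.1 t 19.43
```

```bash
sed -i 's/^AX=.*;FD/AX=np.array([653.6,-14.5]);FD/' h.py; python3 - <<'E'
from h import *
env.grasp(40)
z=122.
for i in range(3):
    j=env.current_joint_positions()[5]; n=-116.3+45*(i+1); z=122-3.2*np.radians(45*(i+1))
    turn(n,np.r_[AX,z]); st()
E
```

```text
J6 -71.3 p [652.5 -13.1 120. ] F [-7.3  7.   8.2] M [ 0.96  1.24 -0.06] w 53.8 t 20.43
 J6 -26.3 p [653.6 -12.2 117.6] F [-2.6  9.3  6.2] M [ 1.57  0.36 -0.12] w 53.8 t 21.20
 J6 18.7 p [655.1 -12.3 115.2] F [3.9 9.5 2. ] M [ 1.54 -0.61 -0.07] w 54.2 t 21.98
```

```bash
python3 - <<'E'
from h import *
env.let_go();env.move_straight(np.r_[AX,115],v=60);env.grasp(100);st("regrip")
zf=None
for n in (40,55,70,85,100,115,130,145):
    j=env.current_joint_positions()[5]
    z=(122-3.2*np.radians(n+116.3)) if zf is None else zf
    turn(n,np.r_[AX,z]); st()
    if zf is None and abs(env.current_wrist_torque()[2])>.3: zf=z; met=n
E
```

```text
regrip J6 18.7 p [653.9 -14.7 115.8] F [-1.8 -0.6  4.1] M [-0.04  0.25 -0.03] w 52.3 t 23.07
 J6 40.0 p [653.7 -14.5 114.5] F [-4.1 -0.   7.5] M [ 0.01  0.63 -0.08] w 52.7 t 23.52
 J6 55.0 p [653.6 -14.3 113.7] F [-4.4  1.3  8.8] M [ 0.12  0.73 -0.13] w 52.4 t 23.88
 J6 70.0 p [653.5 -14.2 112.8] F [-5.2  0.9  8.5] M [ 0.16  0.82 -0.08] w 52.2 t 24.23
 J6 85.0 p [653.5 -14.  112. ] F [-4.1  2.2  9.1] M [ 0.27  0.79 -0.08] w 52.6 t 24.59
 J6 100.0 p [653.5 -13.8 111.1] F [-4.1  3.   7.8] M [ 0.36  0.79 -0.05] w 52.8 t 24.95
 J6 115.0 p [653.6 -13.6 110.8] F [-5.5  1.8 10.1] M [0.48 0.9  0.12] w 52.4 t 25.31
 J6 130.0 p [653.8 -13.5 110.7] F [-7.   3.2 13.5] M [0.57 1.2  0.29] w 52.7 t 25.67
 J6 144.9 p [654.  -13.4 110.6] F [-7.8  4.4 16.5] M [0.68 1.45 0.47] w 52.6 t 26.02
```

Torque is rising (the nuts have met), but the joint is near its limit. I'll regrip one flat back and tighten a bit more.

```bash
python3 - <<'E'
from h import *
env.let_go();env.move_straight(np.r_[AX,113],v=100);st("open")
q=np.array(env.current_joint_positions());q[5]=85;env.movej(q)
env.grasp(120);env.hold(.1);st("regrip")
for n in (92,98,104,110):
    turn(n,np.r_[AX,112]); st()
    if env.current_wrist_torque()[2]>.85: break
E
```

```text
open J6 145.0 p [654.1 -14.6 113.7] F [-0.  -0.5  0.2] M [-0.   -0.06  0.07] w 85.3 t 26.71
regrip J6 85.0 p [654.3 -14.  115.2] F [-3.2  2.2  7.8] M [0.45 0.54 0.14] w 56.1 t 28.19
 J6 92.0 p [654.4 -14.  115. ] F [-5.5  2.4 13. ] M [0.47 0.95 0.44] w 55.9 t 28.44
 J6 97.9 p [654.4 -14.  115. ] F [-5.4  2.1 12.3] M [0.48 0.92 0.56] w 55.7 t 28.69
 J6 103.9 p [654.4 -14.  115. ] F [-5.3  3.4 13. ] M [0.44 0.92 0.63] w 55.6 t 28.94
 J6 109.8 p [654.4 -14.  114.9] F [-5.4  2.1 11.4] M [0.46 0.91 1.34] w 55.6 t 29.19
```

The torque jump to 1.34 N m at a total of about 0.8 rad past meeting fits the tightening stop. Now I release, retreat and check.

```bash
python3 - <<'E'
from h import *
env.let_go();env.move_straight(np.r_[AX,230],v=120)
env.movej([55.7,14,89.3,0,76.7,50]);st()
t=env.snapshot("top")[130:230,205:435];s=env.snapshot("side")[150:290,270:420]
a=cv2.resize(t,(690,300),interpolation=cv2.INTER_CUBIC);b=cv2.resize(s,(322,300),interpolation=cv2.INTER_CUBIC)
b=cv2.copyMakeBorder(b,0,0,0,690-322,cv2.BORDER_CONSTANT)
cv2.imwrite("pics/f.png",np.vstack([a,b]))
E
```

```text
J6 50.0 p [268.4 591.7 231.4] F [-0.9  0.3  0.3] M [-0.01 -0.02  0.02] w 85.3 t 33.28
```

View pics/f.png

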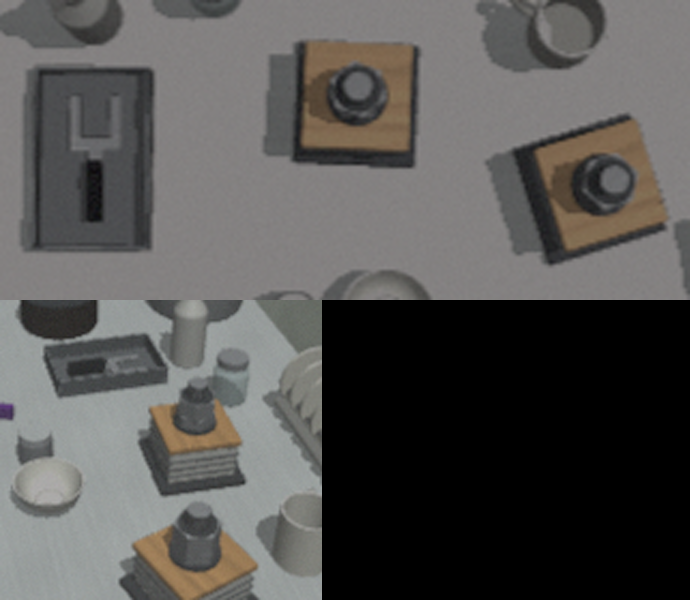

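The fork lies flat in the tray (crop (95,155)). The centre press's nut (358,93) sits on the lower one, like the other press. Nothing else has moved.

```bash
python3 -c "
from plant import env
print(env.finish_job())"
```

```text
the job is handed in; nothing more can be done
None
```

I handed the job in at about 33 s: the fork lies flat in the tray, and the centre press's upper nut is run down and tightened by an estimated 0.8 rad (from the wrist torque; the hand-in returned no verdict).

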